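Put the darning egg away in the childproof thread cupboard

ROBOT

A 7-joint arm with a two-finger parallel gripper is mounted at the origin on the work surface. World frame = base frame: x ahead of the robot, y to its left, z up, the work surface at z = 0. Lengths are in mm, angles in rad, forces in N, time in s.
With the tool pointing down it reaches from about 400 to 925 mm from the base axis. Payload 5.6 kg.
Tool frame: the origin (TCP) lies between the finger pads; the fingertips stand 11 mm ahead of it and the grasp point (between the pads) lies 8 mm behind it; z points along the fingers, y is the line along which they close (so a half turn about z gives the same grasp; the last joint's range is limited). The gripper opens to 85 mm and grips with 20 to 120 N. Pads are 22 mm wide; open, the fingers measure 114 mm over their backs; the gripper's body (76 mm by 85 mm) begins 54 mm behind the grasp point. The pads swing forward as they close: fully open they stand 13 mm farther back than shut.
Start: joints at [1.303, 0.468, -0.012, 1.603, 0.006, 1.071, -0.056], TCP at [144.85, -633.661, 242.29] pointing down, gripper open.
Joint ranges: [-2.53, 2.53], [-0.31, 2.02], [-1.57, 1.55], [0.28, 2.44], [-1.29, 4.43], [0.15, 1.84], [-2.92, 2.92]. Speed limits (rad/s): [2.57, 2.57, 3.14, 3.14, 3.14, 3.14, 3.14].

INTERFACE

Orientations are given as a rotation vector (axis times angle).
In Python, from plant import * gives the robot as it stands.
- The arm moves only by the shell command python3 -m creep 'ROWS'. ROWS is JSON, a list of rows, each an object of numbers: "dx", "dy", "dz": the shift along the world's x, y, z in m; "roll": the turn about the world's z in rad; "claw": the closure in counts, from 0 (fully open) to 255 (shut). A call has 1 to 20 rows; each row is the pose to reach, as a shift and turn from the pose commanded when the call began; what a row does not reach only later rows make up. A row lasts 1/10 s, in which the tool goes at most 50 mm and 8.59 degrees, less where a joint would pass 70% of its speed; a pose out of reach is approached as far as the arm can. A call with a gripper value outside its range is refused whole. The fingers move at their own pace and stop on an object; the grip force is fixed at half the most. Time passes only in rows, so rows that repeat a pose let the fingers close. It gives the time, the measured TCP pose, the force, the opening and the grip force at its end, in the units of the state.
- observe(): the state, without advancing time (a new reading comes with each control period).
- get_image(name): name is "scene" or "side" or "wrist"; returns a dict with "img" (420x560x3 uint8, red, green, blue), "mtx" (3x3 intrinsics, pixels), "T" (4x4, takes a point from camera to world coordinates). Camera axes: x right, y up, looking along -z (the intrinsics and any distortion apply to the point x, -y, -z); pixel columns grow to the right and rows downward; lengths in mm; the calibration is good to about 2 mm. A picture is of the moment at which its call begins. There is no depth.
- hand_in(): hands the job in; it is judged then, once.
The state is a dict: "time": time; "joint_positions": joint angles; "joint_vel": joint speeds; "joint_efforts": joint torques, N m; "ee_pos": TCP position; "ee_rot": TCP orientation; "contact_force": force on the tool from outside, world axes, zero at the start; "torque": the same for the moment, N m; "finger_gap": finger opening in mm; "finger_force": force on a finger pad.
Only numpy, scipy, OpenCV 4.12 (cv2) and the standard library are available. Lean on these libraries where they do the work, as an engineer would, in place of code of your own. Each camera call takes 0.05 s, during which the arm holds its last target. There are 200 camera calls.

TASK

Put the darning egg away in the little thread cupboard: pull its door ajar, as far as the hidden childproof catch lets it, reach down through the gap to press the catch and draw the door wide open (about square to the cupboard), then take the egg out of the white jar, stand it round end down and upright in the ring on the inside of the open door, and let go. Finally swing the door fully shut again with the egg still standing in its ring, and leave the spools, scissors and tape case where they are.

Things in the scene. Friction and masses are not known exactly. Their poses are not given: they have to be found in the camera images.
- door (a joint): Angle of the cupboard door (rad): 0 shut, 0.33 where the catch stops it, 1.57 square to the front, 1.75 end of travel. Starts between 0 and 0.1. The hinge has light friction (about 1 N at the knob) and stays where it is left. Seen from above, opening turns the door clockwise about point hinge.
- catch (a joint): How far the spring catch is pressed down (m): 0 released, 0.014 bottom. The door passes the stop only with it at 0.010 or more (about 5 N). It springs back up when let go. When the door is pushed shut from wide open, the catch rides under a ramp and snaps in by itself (a few newtons).
- hinge (a point): Point on the vertical hinge line at the door's left edge and inner face, 104 mm above the table. Turns with the door: +x is the normal of its inner face, -y runs along it to the free edge, z up. Door: plain pale wood panel 219 mm wide, 12 mm thick (inner face at x = 0, outer at x = -12 mm), top edge 208 mm above the table.
- cabinet: Pale wood cupboard fixed to the table, 220 mm wide, 170 deep, 208 high; origin at the foot of its front, mid width; front faces its -x (towards the robot). The hinge is at its +y edge. The front edge of its roof touches the shut door's inner face; with the door at the stop the gap between them, open to above, is about 53 mm at the catch.
- knob (a point): Centre of the round dark wooden knob on the door's outer face, near its top and free edge: 24 mm in diameter, 26 mm long, axis along the door's normal, on a thinner neck. This point is 28 mm in front of the outer face, 176 mm above the table, 185 mm from the hinge line. Axes as point hinge.
- catch_pad (a point): Where to press: on top of the catch's white tongue, 184 mm above the table when released (24 mm below the door's top), 25 mm from the inner face, 165 mm from the hinge line. The tongue is a flat plate 30 mm wide that reaches 85 mm inward from the door and moves with it; a post at its far end meets a striker under the roof. Axes as point hinge.
- ring_seat (a point): Where the centre of the egg's ball lies when seated in the wooden ring on the door's inside: on the ring's vertical axis, 69 mm above the table, 60 mm from the inner face, 85 mm from the hinge line. Ring: inner diameter 55 mm, outer 69 mm, 12 mm thick, upper edge 57 mm above the table. It is under the roof when the door is shut. Axes as point hinge.
- egg_center (a point): Half-way point (75 mm up) of the wooden darning egg, 150 mm long, about 130 g: a ball 60 mm in diameter at the bottom that tapers to a round handle 18 mm in diameter (80 to 150 mm up). +z runs along the handle away from the ball. It starts ball down in the jar, the handle leaning on the rim about 0.5 rad from upright, roughly towards the robot.
- egg_ball (a point): Centre of the egg's ball, 30 mm up from its round bottom, 45 mm below egg_center. Axes as egg_center.
- egg_grip (a point): A good place to grip the handle: on its axis, 128 mm up from the round bottom, 22 mm below its top. Axes as egg_center.
- jar: White ceramic jar without lid, loose, about 0.5 kg: 76 mm in diameter, 80 mm high, wall 4 mm, inner floor 5 mm up. Origin at the centre of its underside.
- spool_a: Bystander: thread spool standing upright, 46 mm in diameter, 85 mm high; origin at the centre of its underside.
- spool_b: Bystander: thread spool like spool_a.
- tape_case: Bystander: flat round tape-measure case, 64 mm in diameter, 26 mm high; origin at the centre of its underside.
- scissors: Bystander: tailor's scissors lying flat, about 195 mm long, 13 mm high; origin at the pivot, at table height, blades to its +x.
Not all that is in view belongs to the job. Of the things shaped like the part that bears egg_center, the wooden one is meant.

How it is judged:
By the outcome, as a careful person would: the job done as asked, in the order asked, and still so for the second after the job is handed in, with the robot touching nothing.
It also fails if it takes over 72 s, if anything falls off the work surface, if the arm or the gripper's body presses on something with over 40 N, if the wrist force passes 120 N, or if a joint passes its speed limit or range.

## Working session

There is one attempt and no reset: what is moved stays moved. The work goes in short steps, Python scripts to look and compute and a shell command to move; the robot and the scene stay as the last step left them, time stands still between calls to the robot, and variables do not carry over. Pictures are saved under pics/ and viewed, at most 10 in all, crops included, and the job is handed in when it is done.

```bash
ls; mkdir -p pics; python3 - <<'E'
from plant import *
import cv2,numpy as np
print(observe())
ims=[]
for n in("scene","side","wrist"):
    d=get_image(n); cv2.imwrite(f"pics/{n}0.png",d["img"][:,:,::-1]); np.savez(f"pics/{n}0.npz",**d); print(n,d["mtx"].tolist(),np.round(d["T"],3).tolist(),d.keys())
E
```

```text
pics
{'time': 0.0, 'joint_positions': array([ 1.30300078,  0.46842601, -0.01161243,  1.60363046,  0.00595855,
        1.07137855, -0.0562738 ]), 'joint_vel': array([-1.07493064e-03, -3.88956313e-05, -2.33888684e-04, -2.37390622e-03,
        5.48625887e-04, -1.34102613e-03, -1.61025244e-03]), 'joint_efforts': array([ 1.65706897e-04, -5.32388091e+01,  2.17580603e-02, -2.51306838e+01,
        1.15437029e-02,  7.57656991e-03,  2.20029733e-05]), 'ee_pos': array([ 144.72030515, -633.1313635 ,  241.30377371]), 'ee_rot': array([-3.12000422e+00, -3.52088312e-01,  4.49867090e-04]), 'contact_force': array([-0.64484683, -0.21773592,  0.13061811]), 'torque': array([-0.03522599, -0.05349911,  0.03245169]), 'finger_force': 0.0, 'finger_gap': 85.42578138152417}
scene [[481.01003265643175, 0.0, 283.2171544553079], [0.0, 481.01003265643175, 214.3298102251807], [0.0, 0.0, 1.0]] [[0.994, -0.105, 0.042, 525.214], [0.113, 0.912, -0.393, -464.539], [0.003, 0.396, 0.918, 1386.772], [0.0, 0.0, 0.0, 1.0]] dict_keys(['img', 'mtx', 'T'])
side [[466.76909096138974, 0.0, 280.82584332260654], [0.0, 466.76909096138974, 215.2622446236797], [0.0, 0.0, 1.0]] [[-0.73, 0.422, -0.538, -143.997], [-0.683, -0.426, 0.593, 752.73], [0.021, 0.801, 0.599, 800.65], [0.0, 0.0, 0.0, 1.0]] dict_keys(['img', 'mtx', 'T'])
wrist [[363.20814502245236, 0.0, 278.8054546569525], [0.0, 363.20814502245236, 213.9863165915952], [0.0, 0.0, 1.0]] [[0.222, 0.925, 0.308, 223.729], [-0.975, 0.212, 0.068, -614.752], [-0.002, -0.315, 0.949, 372.303], [0.0, 0.0, 0.0, 1.0]] dict_keys(['img', 'mtx', 'T'])
```

View pics/scene0.png

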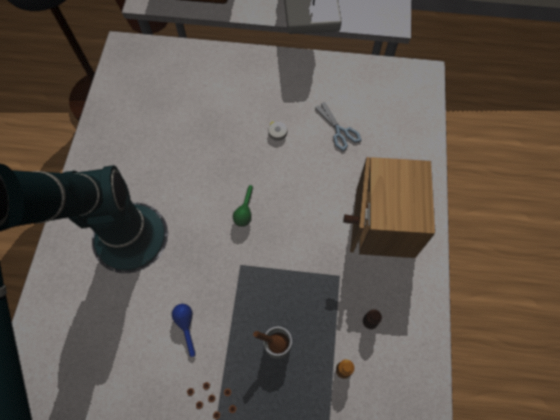

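View pics/side0.png

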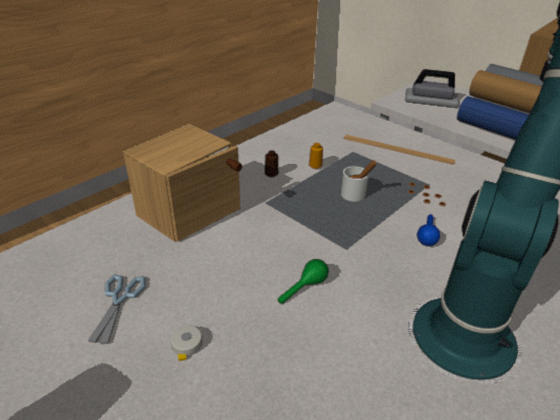

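```bash
cat > h.py <<'E'
import numpy as np,cv2
from plant import *
def ray(d,uv):
    K=d["mtx"];T=d["T"];p=np.linalg.inv(K)@[uv[0],uv[1],1]
    v=T[:3,:3]@[p[0],-p[1],-p[2]];return T[:3,3],v/np.linalg.norm(v)
def onz(d,uv,z):
    o,v=ray(d,uv);return o+v*(z-o[2])/v[2]
def tri(*du):
    A=0;b=0;R=[ray(*x) for x in du]
    for o,v in R:
        M=np.eye(3)-np.outer(v,v);A=A+M;b=b+M@o
    p=np.linalg.solve(A,b);return p,[round(float(np.linalg.norm(np.cross(p-o,v))),1) for o,v in R]
def proj(d,P):
    T=d["T"];c=T[:3,:3].T@(np.array(P)-T[:3,3]);q=d["mtx"]@[c[0],-c[1],-c[2]];return q[:2]/q[2]
def ld(n): return dict(np.load(f"pics/{n}.npz"))
E
python3 - <<'E'
from h import *
a=ld("scene0")["img"];b=ld("side0")["img"]
up=lambda c,w,h:cv2.resize(c,(w,h),interpolation=cv2.INTER_CUBIC)
A=up(a[145:270,335:445],440,500)   # x4 off (335,145)
B=up(a[318:388,240:310],280,280)   # x4 off(240,318)
C=up(b[120:245,115:250],540,500)
D=up(b[150:215,330:400],280,260)
o=np.zeros((600,800,3),np.uint8);o[:500,:440]=A;o[:280,460:740]=B;o[300:560,460:740]=D
cv2.imwrite("pics/c1.png",np.clip(o[:,:,::-1]*1.5,0,255).astype(np.uint8))
cv2.imwrite("pics/c2.png",np.clip(C[:,:,::-1]*1.4,0,255).astype(np.uint8))
E
```

```text
(no output)
```

View pics/c1.png

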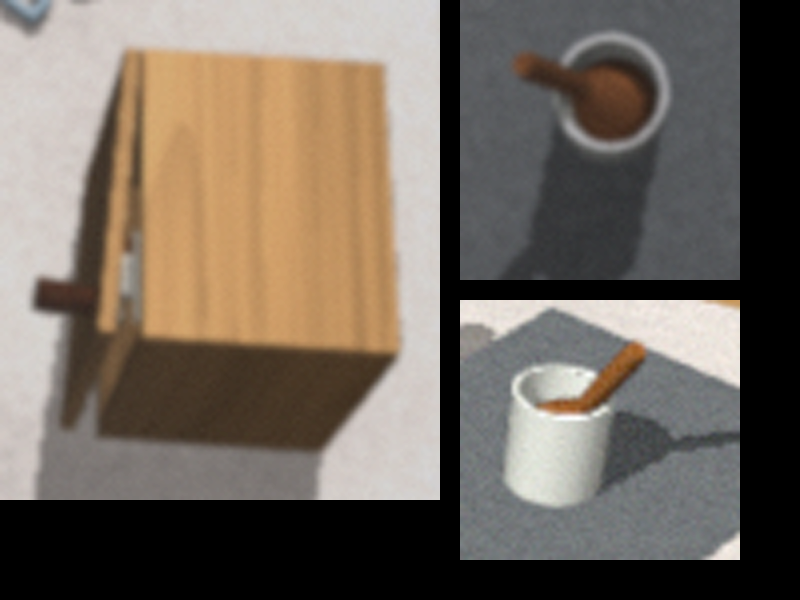

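View pics/c2.png

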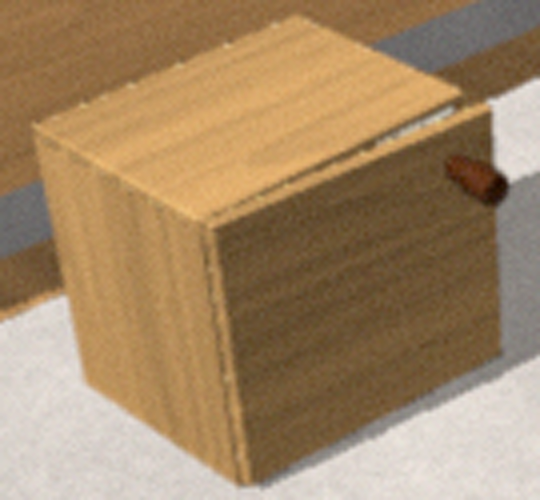

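```bash
python3 - <<'E'
from h import *
s=ld("scene0");d=ld("side0");np.set_printoptions(precision=1,suppress=True)
S=lambda x,y:(s,(335+x/4-.4,145+y/4-.4));D=lambda x,y:(d,(115+x/4-.4,120+y/4-.4))
S2=lambda x,y:(s,(240+(x-460)/4-.4,318+y/4-.4));D2=lambda x,y:(d,(330+(x-460)/4-.4,150+(y-300)/4-.4))
for n,p,q in [("FL",(146,52),(207,218)),("FR",(143,337),(460,97)),("BL",(384,65),(35,125)),("BR",(398,352),(300,15)),("knobend",(40,295),(495,188)),("doorfree_out",(100,328),(490,103)),]:
    a=S(*p);b=D(*q);print(n,*tri(a,b),onz(*a,208),onz(*b,208))
for n,p,q in [("rim",(613,93),(562,390)),("handletip",(520,65),(639,350))]:
    a=S2(*p);b=D2(*q);print(n,*tri(a,b),onz(*a,80),onz(*b,80))
for n,uv in [("spool_dark",(372,318)),("spool_or",(346,368)),("tape",(278,131))]: print(n,onz(s,uv,60 if n!="tape" else 26))
R=cv2.Rodrigues(observe()["ee_rot"])[0];print(R)
T=np.eye(4);T[:3,:3]=R;T[:3,3]=observe()["ee_pos"];print(np.linalg.inv(T)@ld("wrist0")["T"])
E
```

```text
FL [695.8 239.3 208.6] [2.0, 2.0] [697.4 241.3 208. ] [694.1 238.3 208. ]
FR [705.1  26.9 204.9] [0.5, 0.5] [704.3  25.3 208. ] [701.3  30.7 208. ]
BL [863.3 249.4 208.6] [0.3, 0.3] [863.7 250.1 208. ] [863.7 248.9 208. ]
BR [870.   32.3 210.1] [0.8, 0.8] [871.3  33.9 208. ] [872.5  29.7 208. ]
knobend [637.4  60.3 177.8] [0.5, 0.5] [635.   47.5 208. ] [599.   93.7 208. ]
doorfree_out [675.5  27.  211.9] [0.3, 0.3] [675.8  28.4 208. ] [681.3  22.2 208. ]
rim [ 492.7 -270.3   80.8] [0.2, 0.2] [ 492.9 -270.1   80. ] [ 493.2 -271.6   80. ]
handletip [ 433.4 -268.5  140.2] [0.1, 0.1] [ 429. -259.   80.] [ 485.9 -361.7   80. ]
spool_dark [ 742.4 -176.7   60. ]
spool_or [ 679.5 -316.3   60. ]
tape [411.7 416.4  26. ]
[[ 1.   0.2 -0. ]
 [ 0.2 -1.   0. ]
 [-0.  -0.  -1. ]]
[[  -0.     0.9    0.3   81.1]
 [   1.     0.     0.    -0.6]
 [   0.     0.3   -0.9 -130.8]
 [   0.     0.     0.     1. ]]
```

```bash
python3 -m creep '[{"dx":0.25,"dy":0.345,"dz":0.02,"roll":-0.12},{"dx":0.25,"dy":0.345,"dz":0.02,"roll":-0.12},{"dx":0.25,"dy":0.345,"dz":0.02,"roll":-0.12},{"dx":0.25,"dy":0.345,"dz":0.02,"roll":-0.12},{"dx":0.25,"dy":0.345,"dz":0.02,"roll":-0.12},{"dx":0.25,"dy":0.345,"dz":0.02,"roll":-0.12},{"dx":0.25,"dy":0.345,"dz":0.02,"roll":-0.12},{"dx":0.25,"dy":0.345,"dz":0.02,"roll":-0.12},{"dx":0.25,"dy":0.345,"dz":0.02,"roll":-0.12},{"dx":0.503,"dy":0.693,"dz":0.02,"roll":-0.255},{"dx":0.503,"dy":0.693,"dz":0.02,"roll":-0.255},{"dx":0.503,"dy":0.693,"dz":0.02,"roll":-0.255},{"dx":0.503,"dy":0.693,"dz":0.02,"roll":-0.255},{"dx":0.503,"dy":0.693,"dz":0.02,"roll":-0.255},{"dx":0.503,"dy":0.693,"dz":0.02,"roll":-0.255},{"dx":0.503,"dy":0.693,"dz":0.02,"roll":-0.255},{"dx":0.503,"dy":0.693,"dz":0.02,"roll":-0.255},{"dx":0.503,"dy":0.693,"dz":0.02,"roll":-0.255},{"dx":0.503,"dy":0.693,"dz":0.02,"roll":-0.255}]'
python3 - <<'E'
from h import *
o=observe();print(o["ee_pos"],cv2.Rodrigues(o["ee_rot"])[0][:,0],o["contact_force"])
d=get_image("wrist");np.savez("pics/w1.npz",**d)
i=d["img"][:,:,::-1].copy()
i=cv2.resize(np.clip(i*1.4,0,255).astype(np.uint8),(784,588));cv2.imwrite("pics/w1.png",i)
for P in [(648.4,60,176),(694.5,243.6,208),(702.9,23.8,208)]: print(proj(d,P)*1.4)
E
```

```text
[ 144.71589816 -633.25525262  241.52822812] [ 9.74851999e-01  2.22853224e-01 -1.44774884e-04] [ 0.17061054 -0.44315595  0.51847896]
[-29446.6871295  -31355.25660699]
[8223.29134213 7457.22484623]
[7871.78298802 9439.48751398]invalid input
```

View pics/w1.png

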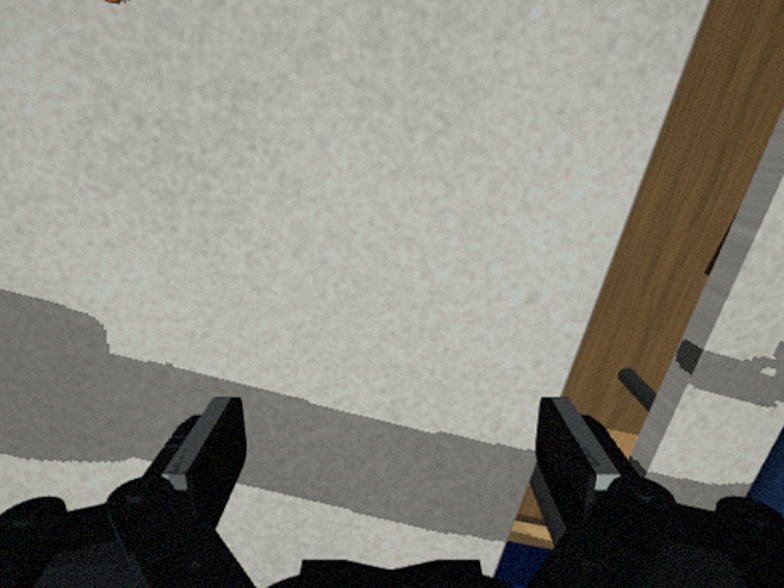

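The arm hasn't moved (the rows were refused, probably because every key is needed). The picture shows only the start area, with the open fingers at the bottom. I'll try again with "claw" in each row.

```bash
python3 -m creep '[{"dx":0.25,"dy":0.345,"dz":0.02,"roll":-0.12,"claw":0},{"dx":0.25,"dy":0.345,"dz":0.02,"roll":-0.12,"claw":0},{"dx":0.25,"dy":0.345,"dz":0.02,"roll":-0.12,"claw":0},{"dx":0.25,"dy":0.345,"dz":0.02,"roll":-0.12,"claw":0},{"dx":0.25,"dy":0.345,"dz":0.02,"roll":-0.12,"claw":0},{"dx":0.25,"dy":0.345,"dz":0.02,"roll":-0.12,"claw":0},{"dx":0.25,"dy":0.345,"dz":0.02,"roll":-0.12,"claw":0},{"dx":0.25,"dy":0.345,"dz":0.02,"roll":-0.12,"claw":0},{"dx":0.25,"dy":0.345,"dz":0.02,"roll":-0.12,"claw":0},{"dx":0.503,"dy":0.693,"dz":0.02,"roll":-0.255,"claw":0},{"dx":0.503,"dy":0.693,"dz":0.02,"roll":-0.255,"claw":0},{"dx":0.503,"dy":0.693,"dz":0.02,"roll":-0.255,"claw":0},{"dx":0.503,"dy":0.693,"dz":0.02,"roll":-0.255,"claw":0},{"dx":0.503,"dy":0.693,"dz":0.02,"roll":-0.255,"claw":0},{"dx":0.503,"dy":0.693,"dz":0.02,"roll":-0.255,"claw":0},{"dx":0.503,"dy":0.693,"dz":0.02,"roll":-0.255,"claw":0},{"dx":0.503,"dy":0.693,"dz":0.02,"roll":-0.255,"claw":0},{"dx":0.503,"dy":0.693,"dz":0.02,"roll":-0.255,"claw":0},{"dx":0.503,"dy":0.693,"dz":0.02,"roll":-0.255,"claw":0}]'
python3 - <<'E'
from h import *
o=observe();print(o["ee_pos"],cv2.Rodrigues(o["ee_rot"])[0][:,0],o["contact_force"])
E
```

```text
time: 2.1
ee_pos: [649.0, 65.9, 261.5]
ee_rot: [-3.138, 0.036, 0.0]
contact_force: [-1.0, -0.9, -0.1]
finger_gap: 85.3
finger_force: 0.0
[648.98222278  65.89053518 261.53177774] [ 9.99742009e-01 -2.27134984e-02 -1.08546636e-04] [-0.95681036 -0.87609082 -0.06344725]
```

```bash
python3 - <<'E'
from h import *
d=get_image("wrist");np.savez("pics/w1.npz",**d)
i=d["img"][:,:,::-1].copy()
i=cv2.resize(np.clip(i*1.4,0,255).astype(np.uint8),(784,588));cv2.imwrite("pics/w2.png",i)
for P in [(648.4,60,176),(637.4,60,176),(694.5,243.6,208),(702.9,23.8,208),(675.5,27,208)]: print(proj(d,P)*1.4)
E
```

```text
[405.6044306  319.53869547]
[405.93436027 341.87475915]
[-90.02059628 243.4670086 ]
[506.21151177 207.0787729 ]
[494.1819322  280.37573213]
```

View pics/w2.png

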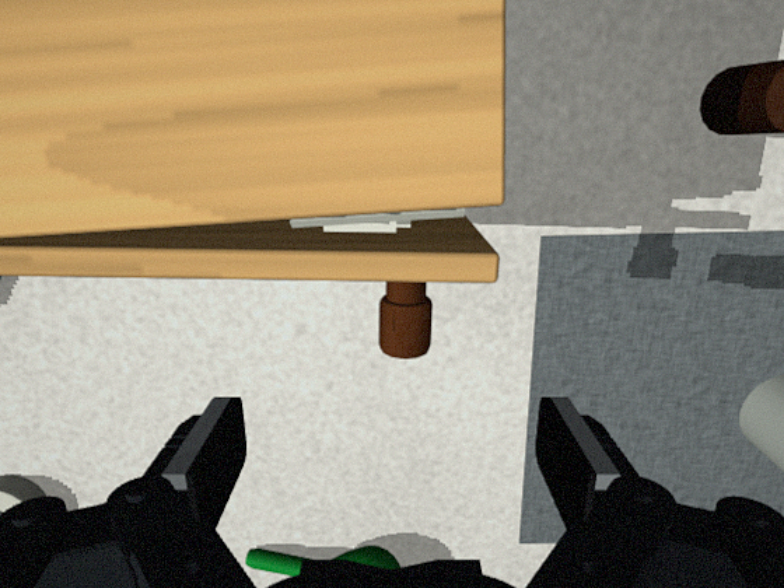

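The model's predictions for the knob (405,325), roof corner (503,205) and door corner (497,281) match the picture within 2 mm. Descending to the knob.

```bash
python3 -m creep '[{"dx":0,"dy":0,"dz":-0.03,"roll":0,"claw":0},{"dx":0,"dy":0,"dz":-0.03,"roll":0,"claw":0},{"dx":0,"dy":0,"dz":-0.03,"roll":0,"claw":0}]'
```

```text
time: 2.45
ee_pos: [647.2, 57.8, 232.1]
ee_rot: [3.14, -0.05, -0.003]
contact_force: [0.7, -0.7, 0.1]
finger_gap: 85.7
finger_force: 0.0
```

```bash
python3 -m creep '[{"dx":0.001,"dy":0.0005,"dz":-0.04,"roll":0,"claw":0},{"dx":0.001,"dy":0.0005,"dz":-0.063,"roll":0,"claw":60},{"dx":0.001,"dy":0.0005,"dz":-0.063,"roll":0,"claw":120},{"dx":0.001,"dy":0.0005,"dz":-0.063,"roll":0,"claw":255},{"dx":0.001,"dy":0.0005,"dz":-0.063,"roll":0,"claw":255},{"dx":0.001,"dy":0.0005,"dz":-0.063,"roll":0,"claw":255},{"dx":0.001,"dy":0.0005,"dz":-0.063,"roll":0,"claw":255},{"dx":0.001,"dy":0.0005,"dz":-0.063,"roll":0,"claw":255},{"dx":0.001,"dy":0.0005,"dz":-0.063,"roll":0,"claw":255}]'
```

```text
time: 3.35
ee_pos: [650.3, 59.7, 172.0]
ee_rot: [3.141, -0.048, 0.007]
contact_force: [-1.3, -0.9, 7.0]
finger_gap: 22.1
finger_force: 58.8
```

```bash
python3 -m creep '[{"dx":-0.006,"dy":0.0015,"dz":0,"roll":-0.03,"claw":255},{"dx":-0.012,"dy":0.0034,"dz":0,"roll":-0.065,"claw":255},{"dx":-0.0175,"dy":0.0055,"dz":0,"roll":-0.1,"claw":255},{"dx":-0.0235,"dy":0.0075,"dz":0,"roll":-0.13,"claw":255},{"dx":-0.0295,"dy":0.010,"dz":0,"roll":-0.165,"claw":255},{"dx":-0.0355,"dy":0.0128,"dz":0,"roll":-0.2,"claw":255},{"dx":-0.040,"dy":0.015,"dz":0,"roll":-0.225,"claw":255},{"dx":-0.044,"dy":0.017,"dz":0,"roll":-0.25,"claw":255},{"dx":-0.044,"dy":0.017,"dz":0,"roll":-0.25,"claw":255},{"dx":-0.044,"dy":0.017,"dz":0,"roll":-0.25,"claw":255}]'
```

```text
time: 4.35
ee_pos: [606.1, 76.4, 172.0]
ee_rot: [3.11, -0.44, 0.006]
contact_force: [-1.8, -2.1, 7.9]
finger_gap: 22.2
finger_force: 59.1
```

```bash
python3 -m creep '[{"dx":-0.003,"dy":0.0015,"dz":0,"roll":-0.015,"claw":255},{"dx":-0.003,"dy":0.0015,"dz":0,"roll":-0.015,"claw":255},{"dx":-0.003,"dy":0.0015,"dz":0,"roll":-0.015,"claw":255}]'
```

```text
time: 4.65
ee_pos: [605.2, 76.9, 172.0]
ee_rot: [3.107, -0.463, 0.013]
contact_force: [4.5, -2.7, 4.5]
finger_gap: 21.9
finger_force: 58.9
```

```bash
python3 -m creep '[{"dx":0.001,"dy":-0.0005,"dz":0,"roll":0,"claw":120},{"dx":0.001,"dy":-0.0005,"dz":0,"roll":0,"claw":100},{"dx":0.001,"dy":-0.0005,"dz":0,"roll":0,"claw":100},{"dx":0.001,"dy":-0.0005,"dz":0,"roll":0,"claw":100},{"dx":0.001,"dy":-0.0005,"dz":0.04,"roll":0,"claw":100},{"dx":0.001,"dy":-0.0005,"dz":0.08,"roll":0,"claw":100},{"dx":0.03,"dy":-0.0005,"dz":0.08,"roll":0,"claw":255},{"dx":0.069,"dy":0,"dz":0.08,"roll":0,"claw":255},{"dx":0.069,"dy":0,"dz":0.08,"roll":0,"claw":255},{"dx":0.069,"dy":0,"dz":0.08,"roll":0,"claw":255},{"dx":0.069,"dy":0,"dz":0.08,"roll":0,"claw":255},{"dx":0.069,"dy":0,"dz":0.08,"roll":0,"claw":255}]'
python3 - <<'E'
from h import *
o=observe();print(o["ee_pos"],cv2.Rodrigues(o["ee_rot"])[0][:,0],o["contact_force"])
d=get_image("wrist");np.savez("pics/w3.npz",**d)
i=d["img"][:,:,::-1].copy()
i=cv2.resize(np.clip(i*1.4,0,255).astype(np.uint8),(784,588));cv2.imwrite("pics/w3.png",i)
print("TCP",proj(d,o["ee_pos"])*1.4)
for P in [(670.9,78.4,184),(702.9,23.8,208)]: print(proj(d,P)*1.4)
E
```

```text
time: 5.85
ee_pos: [670.0, 78.6, 249.4]
ee_rot: [3.107, -0.461, -0.001]
contact_force: [-0.2, 0.6, 0.8]
finger_gap: 0.1
finger_force: 0.0
[669.96867522  78.60032435 249.36403677] [ 9.56900470e-01 -2.90415487e-01 -5.78805975e-04] [-0.15262097  0.60483572  0.76910904]
TCP [392.56258213 419.94810749]
[391.74528448 333.00347873]
[517.51340172 233.38524679]
```

View pics/w3.png

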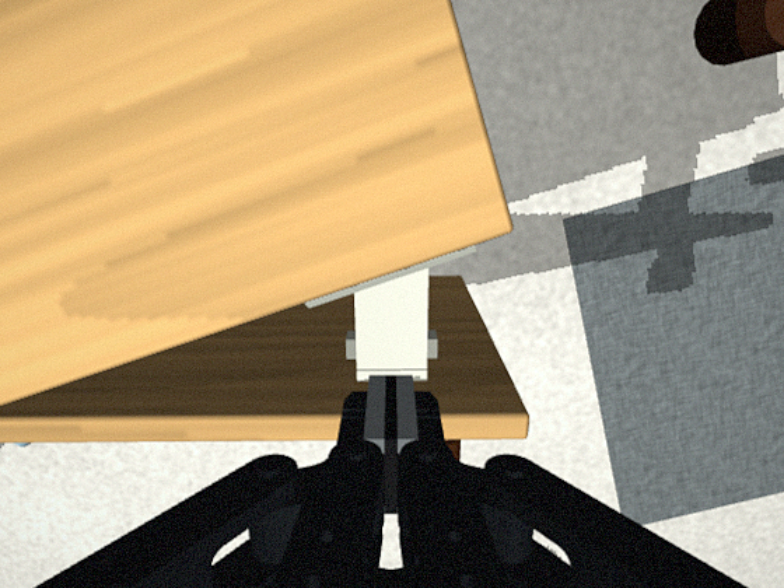

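The white tongue is centred at column 391, as predicted (392,333). The gap is clear, so I'll press straight down.

```bash
python3 -m creep '[{"dx":0,"dy":0,"dz":-0.03,"roll":0,"claw":255},{"dx":0,"dy":0,"dz":-0.045,"roll":0,"claw":255},{"dx":0,"dy":0,"dz":-0.053,"roll":0,"claw":255},{"dx":0,"dy":0,"dz":-0.060,"roll":0,"claw":255},{"dx":0,"dy":0,"dz":-0.066,"roll":0,"claw":255},{"dx":0,"dy":0,"dz":-0.068,"roll":0,"claw":255},{"dx":0,"dy":0,"dz":-0.068,"roll":0,"claw":255}]'
```

```text
time: 6.6
ee_pos: [671.5, 77.9, 182.2]
ee_rot: [3.107, -0.463, 0.002]
contact_force: [-1.1, -2.8, 5.6]
finger_gap: 0.3
finger_force: 2.7
```

```bash
cat >> h.py <<'E'
H=np.array([694.5,243.6]);PSI=.038
def door(th,r,d):  # world xy of point r along the door from hinge, d from inner face
    x=-r*np.sin(th)+d*np.cos(th);y=-r*np.cos(th)-d*np.sin(th);c,s=np.cos(PSI),np.sin(PSI)
    return H+[c*x-s*y,s*x+c*y]
E
python3 - <<'E'
from h import *
p0=door(.33,165,25)
for th,d in [(.33,18),(.33,11)]+[(t,9) for t in np.arange(.40,1.61,.0725)]+[(1.58,11)]: print(round(th,3),np.round((door(th,165,d)-p0)/1000,3),round(.33-th,3))
print(door(1.57,165,11))
E
```

```text
0.33 [-0.007  0.002] 0.0
0.33 [-0.013  0.004] 0.0
0.4 [-0.026  0.008] -0.07
0.473 [-0.038  0.012] -0.143
0.545 [-0.049  0.017] -0.215
0.618 [-0.059  0.022] -0.288
0.69 [-0.069  0.029] -0.36
0.763 [-0.079  0.036] -0.433
0.835 [-0.088  0.043] -0.505
0.908 [-0.097  0.052] -0.578
0.98 [-0.105  0.061] -0.65
1.053 [-0.112  0.07 ] -0.723
1.125 [-0.118  0.08 ] -0.795
1.198 [-0.124  0.091] -0.868
1.27 [-0.129  0.102] -0.94
1.343 [-0.133  0.113] -1.013
1.415 [-0.137  0.125] -1.085
1.488 [-0.139  0.136] -1.158
1.56 [-0.141  0.148] -1.23
1.58 [-0.141  0.149] -1.25
[530.05081226 226.20848912]
```

```bash
python3 -m creep '[{"dx":-0.007,"dy":0.002,"dz":0,"roll":0,"claw":255},{"dx":-0.013,"dy":0.004,"dz":0,"roll":0,"claw":255},{"dx":-0.019,"dy":0.006,"dz":0,"roll":-0.03,"claw":255},{"dx":-0.026,"dy":0.008,"dz":0,"roll":-0.07,"claw":255},{"dx":-0.032,"dy":0.010,"dz":0,"roll":-0.107,"claw":255},{"dx":-0.038,"dy":0.012,"dz":0,"roll":-0.143,"claw":255},{"dx":-0.049,"dy":0.017,"dz":0,"roll":-0.215,"claw":255}]'
```

```text
time: 7.3
ee_pos: [623.5, 94.4, 182.8]
ee_rot: [-3.038, 0.798, -0.006]
contact_force: [0.2, -2.1, 4.3]
finger_gap: -0.4
finger_force: 2.6
```

```bash
python3 -m creep '[{"dx":-0.010,"dy":0.005,"dz":0,"roll":-0.073,"claw":255},{"dx":-0.020,"dy":0.012,"dz":0,"roll":-0.145,"claw":255},{"dx":-0.030,"dy":0.019,"dz":0,"roll":-0.218,"claw":255},{"dx":-0.039,"dy":0.026,"dz":0,"roll":-0.29,"claw":255},{"dx":-0.048,"dy":0.035,"dz":0,"roll":-0.363,"claw":255},{"dx":-0.056,"dy":0.044,"dz":0,"roll":-0.435,"claw":255},{"dx":-0.063,"dy":0.053,"dz":0,"roll":-0.508,"claw":255},{"dx":-0.069,"dy":0.063,"dz":0,"roll":-0.58,"claw":255},{"dx":-0.075,"dy":0.074,"dz":0,"roll":-0.653,"claw":255},{"dx":-0.080,"dy":0.085,"dz":0,"roll":-0.725,"claw":255},{"dx":-0.084,"dy":0.096,"dz":0,"roll":-0.798,"claw":255},{"dx":-0.088,"dy":0.108,"dz":0,"roll":-0.87,"claw":255},{"dx":-0.090,"dy":0.119,"dz":0,"roll":-0.943,"claw":255},{"dx":-0.092,"dy":0.131,"dz":0,"roll":-1.015,"claw":255},{"dx":-0.092,"dy":0.132,"dz":0,"roll":-1.03,"claw":255},{"dx":-0.092,"dy":0.132,"dz":0,"roll":-1.03,"claw":255}]'
python3 - <<'E'
from h import *
for n in("scene","side"):
    d=get_image(n); np.savez(f"pics/{n}1.npz",**d);
a=ld("scene1")["img"];b=ld("side1")["img"]
o=np.zeros((600,800,3),np.uint8)
o[:480,:400]=cv2.resize(a[140:300,290:423],(400,480));o[:480,410:800]=cv2.resize(b[90:250,120:250],(390,480))
cv2.imwrite("pics/o1.png",np.clip(o[:,:,::-1]*1.5,0,255).astype(np.uint8))
E
```

```text
time: 8.9
ee_pos: [530.2, 229.6, 181.4]
ee_rot: [-2.258, 2.183, -0.003]
contact_force: [-0.3, 0.6, 5.7]
finger_gap: 0.0
finger_force: 2.8
```

View pics/o1.png

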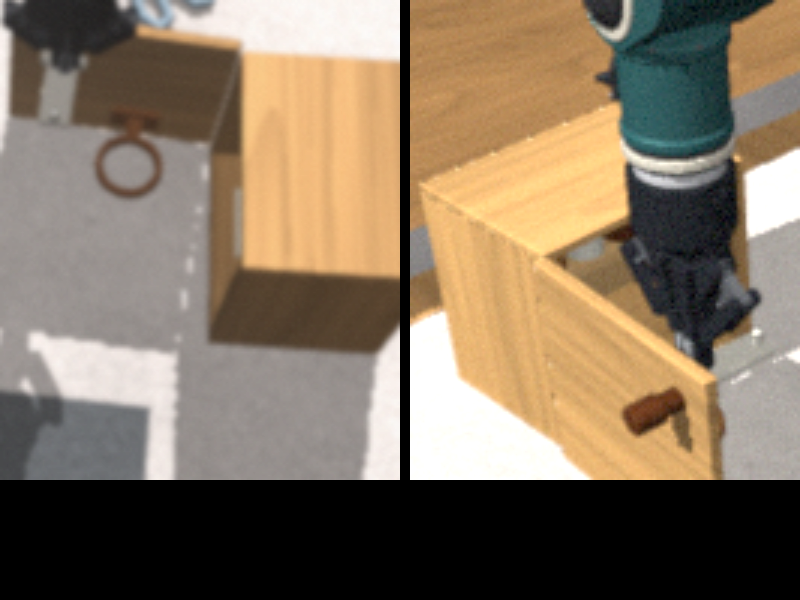

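The door stands about square to the cupboard, and the ring shows at (129,165) in the left crop. Next, up and across to the jar.

```bash
python3 -m creep '[{"dx":0,"dy":-0.004,"dz":0.03,"roll":0,"claw":255},{"dx":0,"dy":-0.006,"dz":0.075,"roll":0,"claw":255},{"dx":-0.005,"dy":-0.03,"dz":0.1,"roll":-0.034,"claw":255},{"dx":-0.075,"dy":-0.497,"dz":0.1,"roll":-0.034,"claw":0},{"dx":-0.075,"dy":-0.497,"dz":0.1,"roll":-0.034,"claw":0},{"dx":-0.075,"dy":-0.497,"dz":0.1,"roll":-0.034,"claw":0},{"dx":-0.075,"dy":-0.497,"dz":0.1,"roll":-0.034,"claw":0},{"dx":-0.075,"dy":-0.497,"dz":0.1,"roll":-0.034,"claw":0},{"dx":-0.075,"dy":-0.497,"dz":0.1,"roll":-0.034,"claw":0},{"dx":-0.075,"dy":-0.497,"dz":0.1,"roll":-0.034,"claw":0},{"dx":-0.075,"dy":-0.497,"dz":0.1,"roll":-0.034,"claw":0},{"dx":-0.075,"dy":-0.497,"dz":0.1,"roll":-0.034,"claw":0},{"dx":-0.075,"dy":-0.497,"dz":0.1,"roll":-0.034,"claw":0},{"dx":-0.075,"dy":-0.497,"dz":0.1,"roll":-0.034,"claw":0},{"dx":-0.075,"dy":-0.497,"dz":0.1,"roll":-0.034,"claw":0},{"dx":-0.075,"dy":-0.497,"dz":0.1,"roll":-0.034,"claw":0},{"dx":-0.075,"dy":-0.497,"dz":0.1,"roll":-0.034,"claw":0}]'
python3 - <<'E'
from h import *
s=ld("scene1");np.set_printoptions(precision=1,suppress=True)
print("ring",onz(s,(333-.3,195-.3),51)," model",door(1.57,85,60))
o=observe();print(o["ee_pos"],cv2.Rodrigues(o["ee_rot"])[0])
d=get_image("wrist");np.savez("pics/w4.npz",**d)
for n in("scene","side"):
    e=get_image(n); np.savez(f"pics/{n}2.npz",**e)
a=ld("scene2")["img"];b=ld("side2")["img"]
q=np.zeros((600,800,3),np.uint8)
q[:420,:560]=d["img"]
q[420:600,:160]=cv2.resize(a[300:390,230:310],(160,180))
q[:600,560:800]=cv2.resize(b[100:250,190:250],(240,600))
cv2.imwrite("pics/w4.png",np.clip(q[:,:,::-1]*1.4,0,255).astype(np.uint8))
for P in [(433.4,-268.5,140.2),(492.7,-270.3,80)]: print(proj(d,P))
E
```

```text
time: 10.7
ee_pos: [455.7, -267.9, 281.1]
ee_rot: [-2.221, 2.222, 0.001]
contact_force: [0.6, 0.1, 0.0]
finger_gap: 85.8
finger_force: 0.0
ring [608.2 190.5  51. ]  model [611.9 180.3]
[ 455.7 -267.9  281.1] [[-0. -1. -0.]
 [-1.  0.  0.]
 [-0.  0. -1.]]
[307.4 201. ]
[239.2 181.1]
```

View pics/w4.png

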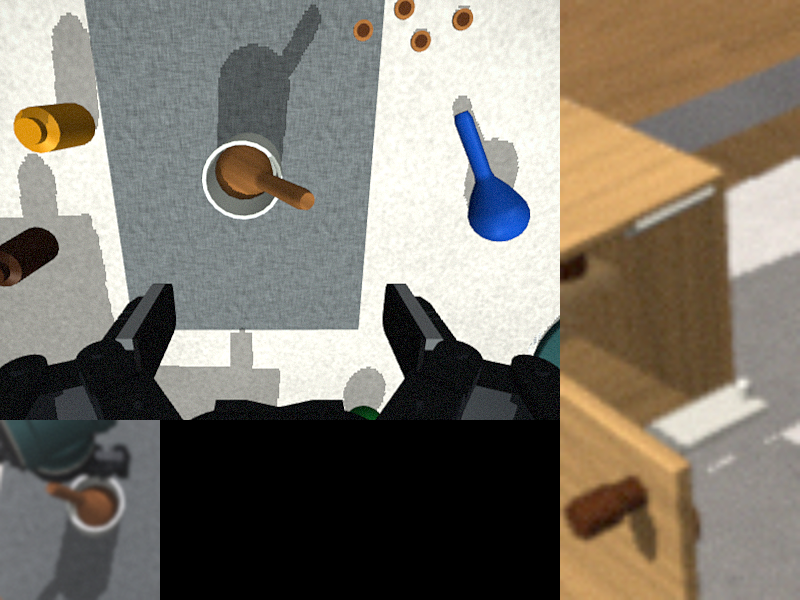

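The handle tip is seen at (307,200), predicted (307,201), and the rim at (242,180). Going down around the handle, then moving +x to stand it up while closing.

```bash
python3 -m creep '[{"dx":-0.003,"dy":-0.0015,"dz":-0.05,"roll":0,"claw":0},{"dx":-0.003,"dy":-0.0015,"dz":-0.10,"roll":0,"claw":0},{"dx":-0.003,"dy":-0.0015,"dz":-0.14,"roll":0,"claw":0},{"dx":-0.003,"dy":-0.0015,"dz":-0.161,"roll":0,"claw":0},{"dx":-0.003,"dy":-0.0015,"dz":-0.161,"roll":0,"claw":0}]'
python3 -m creep '[{"dx":0.008,"dy":0,"dz":0,"roll":0,"claw":30},{"dx":0.016,"dy":0,"dz":0,"roll":0,"claw":60},{"dx":0.023,"dy":0,"dz":0,"roll":0,"claw":90},{"dx":0.030,"dy":0,"dz":0,"roll":0,"claw":110},{"dx":0.036,"dy":0,"dz":0,"roll":0,"claw":130},{"dx":0.038,"dy":0,"dz":0,"roll":0,"claw":145},{"dx":0.038,"dy":0,"dz":0,"roll":0,"claw":160}]'
python3 - <<'E'
from h import *
d=get_image("wrist");np.savez("pics/w5.npz",**d);
for n in("scene","side"): np.savez(f"pics/{n}3.npz",**get_image(n))
E
```

```text
time: 11.35
ee_pos: [450.3, -269.8, 117.8]
ee_rot: [2.216, -2.223, -0.008]
contact_force: [0.2, -0.7, 0.1]
finger_gap: 85.5
finger_force: 0.0
time: 12.05
ee_pos: [490.1, -271.2, 120.3]
ee_rot: [2.218, -2.225, 0.0]
contact_force: [-1.7, 0.1, 0.1]
finger_gap: 31.7
finger_force: 0.0
```

```bash
python3 -m creep '[{"dx":0.001,"dy":0,"dz":0,"roll":0,"claw":175},{"dx":0.001,"dy":0,"dz":0,"roll":0,"claw":190},{"dx":0.001,"dy":0,"dz":0,"roll":0,"claw":210},{"dx":0.001,"dy":0,"dz":0,"roll":0,"claw":255},{"dx":0.001,"dy":0,"dz":0,"roll":0,"claw":255},{"dx":0.001,"dy":0,"dz":0,"roll":0,"claw":255}]'
python3 -m creep '[{"dx":0,"dy":0,"dz":0.01,"roll":0,"claw":255},{"dx":0,"dy":0,"dz":0.03,"roll":0,"claw":255},{"dx":0,"dy":0,"dz":0.06,"roll":0,"claw":255},{"dx":0,"dy":0,"dz":0.1,"roll":0,"claw":255},{"dx":0,"dy":0,"dz":0.13,"roll":0,"claw":255},{"dx":0,"dy":0,"dz":0.13,"roll":0,"claw":255},{"dx":0,"dy":0,"dz":0.13,"roll":0,"claw":255}]'
python3 - <<'E'
from h import *
s=get_image("scene");np.savez("pics/scene4.npz",**s);d=get_image("side");np.savez("pics/side4.npz",**d);w=get_image("wrist");np.savez("pics/w6.npz",**w)
np.set_printoptions(precision=1,suppress=True)
o=observe();print(o["ee_pos"])
def big(d,box):
    x0,y0,x1,y1=box;c=cv2.cvtColor(d["img"][y0:y1,x0:x1],cv2.COLOR_RGB2HSV)
    m=cv2.inRange(c,(0,110,40),(16,255,255));n,l,st,ce=cv2.connectedComponentsWithStats(m)
    for i in range(1,n):
        if st[i,4]>25: print(st[i]+[x0,y0,0,0,0],ce[i]+[x0,y0])
g=np.array(o["ee_pos"])+[0,0,8]
P=lambda h:g+[0,0,h]
for n,q in(("scene",s),("side",d),("wrist",w)):
    print(n,"handle top",proj(q,P(30)),"ball",proj(q,P(-90)));u,v=proj(q,P(-60)).astype(int);big(q,(max(u-60,0),max(v-60,0),min(u+60,560),min(v+80,420)))
print("ring in scene");big(s,(300,150,365,230))
E
```

```text
time: 12.8
ee_pos: [490.8, -271.3, 120.4]
ee_rot: [2.217, -2.225, -0.0]
contact_force: [-0.7, 0.2, 2.9]
finger_gap: 16.3
finger_force: 58.2
time: 13.5
ee_pos: [491.0, -270.7, 250.6]
ee_rot: [-2.217, 2.224, -0.0]
contact_force: [-0.6, -0.4, -1.6]
finger_gap: 17.0
finger_force: 58.6
[ 490.3 -270.5  249.1]
scene handle top [276.  326.8] ball [276.5 335.5]
[268 334  20  12 139] [277.7 340.1]
[225 389   5   6  27] [227.1 391.6]
[230 406   6   6  30] [232.2 408.5]
side handle top [364.7 106.8] ball [359.3 146.4]
[300  76  13  17 151] [305.3  82.7]
[300 100  22  15 123] [308.9 106.6]
[349 107  20  50 486] [359.2 138.6]
wrist handle top [279.4 363.8] ball [278.8 228.2]
[ 232  187   93  140 7783] [278.4 244.9]
ring in scene
[324 150  41   7  95] [346.3 152.3]
[327 175  18  13 118] [335.3 179.5]
[361 186   4  44 167] [362.5 208.6]
```

```bash
python3 -m creep '[{"dx":0,"dy":0.03,"dz":0.04,"roll":0,"claw":255},{"dx":0.005,"dy":0.07,"dz":0.08,"roll":0,"claw":255},{"dx":0.01,"dy":0.11,"dz":0.08,"roll":0,"claw":255},{"dx":0.01,"dy":0.15,"dz":0.08,"roll":0,"claw":255},{"dx":0.01,"dy":0.19,"dz":0.08,"roll":0,"claw":255},{"dx":0.01,"dy":0.23,"dz":0.08,"roll":0,"claw":255},{"dx":0.01,"dy":0.27,"dz":0.08,"roll":0,"claw":255},{"dx":0.01,"dy":0.31,"dz":0.08,"roll":0,"claw":255},{"dx":0.01,"dy":0.35,"dz":0.08,"roll":0,"claw":255},{"dx":0.01,"dy":0.38,"dz":0.08,"roll":0,"claw":255},{"dx":0.01,"dy":0.40,"dz":0.08,"roll":0,"claw":255},{"dx":0.01,"dy":0.41,"dz":0.08,"roll":0,"claw":255},{"dx":0.01,"dy":0.41,"dz":0.08,"roll":0,"claw":255}]'
python3 - <<'E'
from h import *
np.set_printoptions(precision=1,suppress=True)
o=observe();w=get_image("wrist");np.savez("pics/w7.npz",**w);print(o["ee_pos"])
for t in(1.57,1.62):
  for z in (57,45): print("ring",proj(w,(*door(t,85,60),z)))
  print("door free top in/out",proj(w,(*door(t,219,0),208)),"hinge",proj(w,(*door(t,0,0),208)))
g=o["ee_pos"]+[0,0,8];print("ball",proj(w,g-[0,0,93.4]),"tip R/L",proj(w,g+[-30,0,-93.4]),proj(w,g+[30,0,-93.4]),proj(w,g+[0,-30,-93.4]))
a=np.clip(w["img"][:,:,::-1]*1.6,0,255).astype(np.uint8);cv2.imwrite("pics/w7.png",cv2.resize(a,(784,588)))
E
```

```text
time: 14.95
ee_pos: [500.5, 139.8, 329.4]
ee_rot: [2.218, -2.222, 0.002]
contact_force: [-0.5, -0.3, -1.0]
finger_gap: 16.5
finger_force: 58.9
[500.5 139.8 329.4]
ring [182.6 204.1]
ring [185.2 201.2]
door free top in/out [309.6 321.8] hinge [ 42.1 331.3]
ring [185.6 207.5]
ring [188.  204.5]
door free top in/out [309.5 333.2] hinge [ 42.1 331.3]
ball [278.7 227. ] tip R/L [326.  226.9] [231.5 227.1] [278.6 180.8]
```

View pics/w7.png

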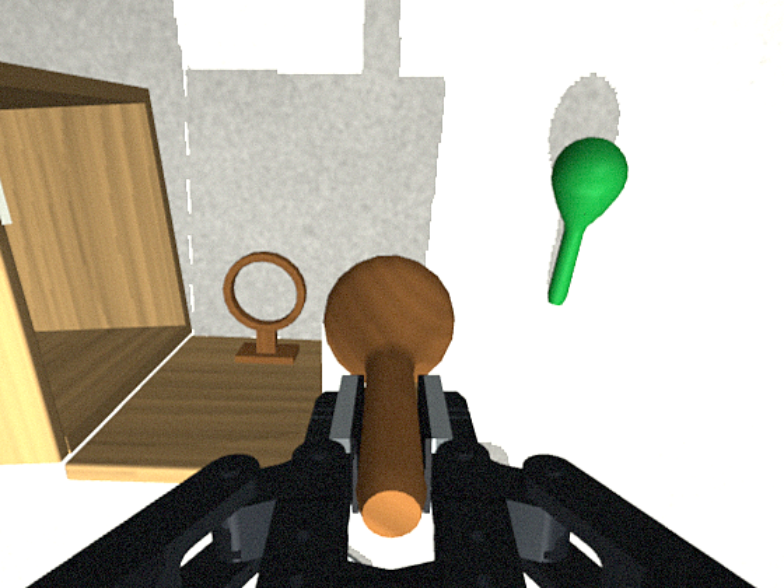

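The ring shows at (265,291) in the enlarged picture, close to the model at 1.62 rad. The egg's ball is at (390,320), where an upright egg would be. Now fitting the ring's hole numerically.

```bash
python3 - <<'E'
from h import *
np.set_printoptions(precision=1,suppress=True)
def hole(d,box):
    x0,y0,x1,y1=box;c=cv2.cvtColor(d["img"][y0:y1,x0:x1],cv2.COLOR_RGB2HSV)
    m=cv2.inRange(c,(0,90,30),(18,255,255))
    cs,h=cv2.findContours(m,cv2.RETR_CCOMP,cv2.CHAIN_APPROX_NONE)
    for k,q in enumerate(cs):
        if h[0][k][3]>=0 and len(q)>12: e=cv2.fitEllipse(q);print("hole",np.array(e[0])+[x0,y0],e[1]);r=np.array(e[0])+[x0,y0]
    return r
w=ld("w7");r=hole(w,(150,170,228,250));print("wrist z57/45/51",onz(w,r,57),onz(w,r,51),onz(w,r,45))
for n in("scene1","scene4"):
    try:
        s=ld(n);q=hole(s,(300,180,362,215));print(n,onz(s,q,51),tri((s,q),(w,r)))
    except Exception as e: print(n,e)
for t in(1.57,1.6,1.63):print(t,door(t,85,60))
E
```

```text
hole [168.1 245.5] (5.915229797363281, 7.081533908843994)
hole [158.8 245.4] (4.640768051147461, 5.709682464599609)
hole [189.1 207.7] (41.89827346801758, 48.356510162353516)
wrist z57/45/51 [604.7 184.8  57. ] [606.2 186.7  51. ] [607.8 188.5  45. ]
scene1 cannot access local variable 'r' where it is not associated with a value
scene4 cannot access local variable 'r' where it is not associated with a value
1.57 [611.9 180.3]
1.6 [610.  182.9]
1.63 [608.2 185.4]
```

```bash
python3 -m creep '[{"dx":0,"dy":-0.04,"dz":0,"roll":0,"claw":255},{"dx":0,"dy":-0.07,"dz":0,"roll":0,"claw":255},{"dx":0,"dy":-0.07,"dz":0,"roll":0,"claw":255},{"dx":0,"dy":-0.07,"dz":0,"roll":0,"claw":255}]'
python3 - <<'E'
from h import *
np.set_printoptions(precision=1,suppress=True)
def hole(d,box):
    x0,y0,x1,y1=box;c=cv2.cvtColor(d["img"][y0:y1,x0:x1],cv2.COLOR_RGB2HSV)
    m=cv2.inRange(c,(0,90,30),(18,255,255));r=None
    cs,h=cv2.findContours(m,cv2.RETR_CCOMP,cv2.CHAIN_APPROX_NONE)
    for k,q in enumerate(cs):
        if h[0][k][3]>=0 and len(q)>60: e=cv2.fitEllipse(q);print("hole",np.array(e[0])+[x0,y0],e[1]);r=np.array(e[0])+[x0,y0]
    return r
a=ld("w7");b=get_image("wrist");np.savez("pics/w8.npz",**b);g=proj(b,(607,186,51));print("exp",g)
x,y=g.astype(int);r=hole(a,(150,170,228,250));q=hole(b,(x-45,y-45,x+38,y+45))
print(onz(b,q,51),onz(b,q,57),tri((a,r),(b,q)));s=ld("scene1");print(tri((a,r),(b,q),(s,(332.7,194.7))))
E
```

```text
time: 15.4
ee_pos: [500.7, 66.8, 330.5]
ee_rot: [-2.212, 2.229, 0.002]
contact_force: [-0.6, -0.8, -1.1]
finger_gap: 16.6
finger_force: 58.8
exp [194.3 262.1]
hole [189.1 207.7] (41.89827346801758, 48.356510162353516)
hole [194.9 262.5] (37.06641387939453, 45.38823318481445)
[606.4 186.5  51. ] [604.8 183.6  57. ] (array([606.6, 187. ,  50. ]), [0.1, 0.1])
(array([607.1, 188.1,  50.3]), [1.3, 1.3, 2.6])
```

```bash
python3 -m creep '[{"dx":0.035,"dy":0.04,"dz":0,"roll":0,"claw":255},{"dx":0.07,"dy":0.08,"dz":0,"roll":0,"claw":255},{"dx":0.1,"dy":0.11,"dz":0,"roll":0,"claw":255},{"dx":0.106,"dy":0.117,"dz":0,"roll":0,"claw":255},{"dx":0.106,"dy":0.117,"dz":-0.04,"roll":0,"claw":255},{"dx":0.106,"dy":0.117,"dz":-0.08,"roll":0,"claw":255},{"dx":0.106,"dy":0.117,"dz":-0.12,"roll":0,"claw":255},{"dx":0.106,"dy":0.117,"dz":-0.15,"roll":0,"claw":255},{"dx":0.106,"dy":0.117,"dz":-0.16,"roll":0,"claw":255},{"dx":0.106,"dy":0.117,"dz":-0.16,"roll":0,"claw":255},{"dx":0.106,"dy":0.117,"dz":-0.16,"roll":0,"claw":255}]'
python3 - <<'E'
from h import *
for i in range(4): get_image("side");o=observe();print(o["ee_pos"],o["contact_force"])
E
```

```text
time: 16.55
ee_pos: [607.7, 185.9, 171.8]
ee_rot: [-2.217, 2.224, -0.002]
contact_force: [0.6, 0.5, 0.3]
finger_gap: 16.8
finger_force: 59.0
[607.89917424 185.85222503 172.17548591] [ 0.54032383  0.42081231 -1.25565723]
[607.88539256 185.90023526 172.20543878] [-0.29540883  0.06194659 -1.49675076]
[607.73902813 185.95401445 172.03067057] [ 0.59114061 -0.63041857 -1.68951478]
[607.56182422 185.98999478 171.77876458] [ 1.43327224  0.48225207 -1.39514209]
```

```bash
python3 -m creep '[{"dx":-0.001,"dy":0.001,"dz":-0.006,"roll":0,"claw":255},{"dx":-0.001,"dy":0.001,"dz":-0.010,"roll":0,"claw":255},{"dx":-0.001,"dy":0.001,"dz":-0.014,"roll":0,"claw":255},{"dx":-0.001,"dy":0.001,"dz":-0.016,"roll":0,"claw":255},{"dx":-0.001,"dy":0.001,"dz":-0.016,"roll":0,"claw":255},{"dx":-0.001,"dy":0.001,"dz":-0.016,"roll":0,"claw":255}]'
```

```text
time: 17.35
ee_pos: [605.8, 186.5, 154.1]
ee_rot: [2.217, -2.225, 0.0]
contact_force: [0.2, -1.6, -1.9]
finger_gap: 16.7
finger_force: 59.5
```

```bash
python3 -m creep '[{"dx":0,"dy":0,"dz":-0.001,"roll":0,"claw":255},{"dx":0,"dy":0,"dz":-0.002,"roll":0,"claw":255},{"dx":0,"dy":0,"dz":-0.002,"roll":0,"claw":255},{"dx":0,"dy":0,"dz":-0.002,"roll":0,"claw":255}]'
```

```text
time: 17.75
ee_pos: [606.1, 186.5, 153.6]
ee_rot: [-2.217, 2.225, 0.0]
contact_force: [-2.4, -1.0, 7.5]
finger_gap: 16.3
finger_force: 60.0
```

```bash
python3 -m creep '[{"dx":-0.0005,"dy":0,"dz":0.001,"roll":0,"claw":255},{"dx":-0.0005,"dy":0,"dz":0.001,"roll":0,"claw":195},{"dx":-0.0005,"dy":0,"dz":0.001,"roll":0,"claw":185},{"dx":-0.0005,"dy":0,"dz":0.001,"roll":0,"claw":170},{"dx":-0.0005,"dy":0,"dz":0.001,"roll":0,"claw":150},{"dx":-0.0005,"dy":0,"dz":0.001,"roll":0,"claw":130},{"dx":-0.0005,"dy":0,"dz":0.001,"roll":0,"claw":130}]'
python3 - <<'E'
from h import *
np.set_printoptions(precision=1,suppress=True)
w=get_image("wrist");np.savez("pics/w9.npz",**w)
c=cv2.cvtColor(w["img"],cv2.COLOR_RGB2HSV);m=cv2.inRange(c,(0,90,30),(16,255,255))
# handle end face: bright blob near expected top
for P in [(606.6,186.8,189),(606.6,186.8,69)]: print(proj(w,P))
for y in (250,270,290,310,330,350,370): 
    x=np.where(m[y,200:360])[0]; print(y,(x.min()+200,x.max()+200) if len(x) else None)
print(observe()["contact_force"],observe()["ee_pos"])
E
```

```text
time: 18.45
ee_pos: [605.3, 186.9, 153.2]
ee_rot: [2.218, -2.225, -0.0]
contact_force: [-1.0, 0.1, 0.1]
finger_gap: 41.9
finger_force: 0.0
[274.9 359.2]
[276.9 227.2]
250 (np.int64(237), np.int64(317))
270 (np.int64(206), np.int64(299))
290 (np.int64(232), np.int64(327))
310 (np.int64(238), np.int64(300))
330 (np.int64(236), np.int64(329))
350 (np.int64(224), np.int64(329))
370 (np.int64(220), np.int64(349))
[-0.1 -1.1 -0.2] [605.4 186.9 153.3]
```

```bash
python3 -m creep '[{"dx":0,"dy":0,"dz":0.02,"roll":0,"claw":130},{"dx":0,"dy":0,"dz":0.05,"roll":0,"claw":130},{"dx":0,"dy":0,"dz":0.09,"roll":0,"claw":130},{"dx":0,"dy":0,"dz":0.13,"roll":0,"claw":130},{"dx":0,"dy":0,"dz":0.17,"roll":0,"claw":130},{"dx":0,"dy":0,"dz":0.17,"roll":0,"claw":130}]'
python3 - <<'E'
from h import *
np.set_printoptions(precision=1,suppress=True)
w=get_image("wrist");np.savez("pics/w10.npz",**w);print(observe()["ee_pos"])
c=cv2.cvtColor(w["img"],cv2.COLOR_RGB2HSV)
top=proj(w,(606.6,186.8,189));ball=proj(w,(606.6,186.8,69));print("exp",top,ball)
# end face is brightest orange
u,v=top.astype(int);sub=c[v-40:v+40,u-40:u+40];print(sub[40,40],c[int(ball[1]),int(ball[0])])
for y in range(int(ball[1])-40,int(top[1])+25,6):
    r=c[y,u-70:u+70]; x=np.where((r[:,0]<14)&(r[:,1]>120))[0]; print(y,(x.min()+u-70,x.max()+u-70,len(x)) if len(x) else None)
E
```

```text
time: 19.1
ee_pos: [607.7, 185.7, 330.3]
ee_rot: [-2.211, 2.22, -0.008]
contact_force: [0.8, -0.5, -0.3]
finger_gap: 41.8
finger_force: 0.0
[606.6 186.1 327.4]
exp [282.  202.8] [282.2 171.2]
[ 14 162 145] [ 14 184  72]
131 None
137 None
143 (np.int64(275), np.int64(297), 7)
149 (np.int64(261), np.int64(305), 14)
155 (np.int64(257), np.int64(300), 9)
161 (np.int64(255), np.int64(294), 11)
167 (np.int64(260), np.int64(308), 18)
173 (np.int64(256), np.int64(309), 15)
179 (np.int64(257), np.int64(308), 15)
185 (np.int64(261), np.int64(306), 21)
191 (np.int64(264), np.int64(300), 14)
197 (np.int64(278), np.int64(292), 6)
203 (np.int64(274), np.int64(287), 3)
209 (np.int64(262), np.int64(280), 5)
215 (np.int64(263), np.int64(298), 13)
221 (np.int64(263), np.int64(294), 8)
```

```bash
python3 - <<'E'
from h import *
np.set_printoptions(precision=1,suppress=True)
w=ld("w10");c=cv2.cvtColor(w["img"],cv2.COLOR_RGB2HSV)
sub=c[160:250,230:335];m=((sub[...,0]>8)&(sub[...,0]<20)&(sub[...,2]>115)&(sub[...,1]>110)).astype(np.uint8)
m=cv2.morphologyEx(m,cv2.MORPH_OPEN,np.ones((3,3)))
n,l,st,ce=cv2.connectedComponentsWithStats(m)
for i in range(1,n): print(st[i]+[230,160,0,0,0],ce[i]+[230,160],onz(w,ce[i]+[230,160],189))
b=((sub[...,0]>4)&(sub[...,0]<20)&(sub[...,1]>130)).astype(np.uint8)
n,l,st,ce=cv2.connectedComponentsWithStats(b)
for i in range(1,n):
    if st[i,4]>60: print("b",st[i]+[230,160,0,0,0],ce[i]+[230,160])
E
```

```text
[275 200  17  16 218] [283.3 207.7] [605.6 190.8 189. ]
b [ 253  160   60   67 2636] [281.9 187.3]
```

```bash
python3 - <<'E'
from h import *
p=door(1.65,145,-33);print(p,p-[606.6,186.1])
for th,d in [(1.65,-27),(1.65,-24)]+[(t,-21) for t in np.r_[1.64,1.62,1.59,1.56:-.01:-.04,-.01,-.02]]: print(round(th,3),np.round((door(th,145,d)-p)/1000,3),round(1.64-th,2))
E
```

```text
[550.98240544 282.54483343] [-55.61759456  96.44483343]
1.65 [-0.    -0.006] -0.01
1.65 [-0.    -0.009] -0.01
1.64 [-0.001 -0.013] 0.0
1.62 [-0.001 -0.016] 0.02
1.59 [-0.002 -0.021] 0.05
1.56 [-0.002 -0.025] 0.08
1.52 [-0.003 -0.031] 0.12
1.48 [-0.003 -0.037] 0.16
1.44 [-0.003 -0.043] 0.2
1.4 [-0.003 -0.048] 0.24
1.36 [-0.002 -0.054] 0.28
1.32 [-0.001 -0.06 ] 0.32
1.28 [-0.    -0.066] 0.36
1.24 [ 0.001 -0.072] 0.4
1.2 [ 0.002 -0.077] 0.44
1.16 [ 0.004 -0.083] 0.48
1.12 [ 0.006 -0.088] 0.52
1.08 [ 0.008 -0.094] 0.56
1.04 [ 0.01  -0.099] 0.6
1.0 [ 0.013 -0.105] 0.64
0.96 [ 0.015 -0.11 ] 0.68
0.92 [ 0.018 -0.115] 0.72
0.88 [ 0.021 -0.12 ] 0.76
0.84 [ 0.025 -0.125] 0.8
0.8 [ 0.028 -0.129] 0.84
0.76 [ 0.032 -0.134] 0.88
0.72 [ 0.036 -0.138] 0.92
0.68 [ 0.04  -0.143] 0.96
0.64 [ 0.044 -0.147] 1.0
0.6 [ 0.048 -0.15 ] 1.04
0.56 [ 0.053 -0.154] 1.08
0.52 [ 0.058 -0.158] 1.12
0.48 [ 0.063 -0.161] 1.16
0.44 [ 0.067 -0.164] 1.2
0.4 [ 0.073 -0.167] 1.24
0.36 [ 0.078 -0.17 ] 1.28
0.32 [ 0.083 -0.172] 1.32
0.28 [ 0.088 -0.175] 1.36
0.24 [ 0.094 -0.177] 1.4
0.2 [ 0.099 -0.179] 1.44
0.16 [ 0.105 -0.18 ] 1.48
0.12 [ 0.111 -0.182] 1.52
0.08 [ 0.116 -0.183] 1.56
0.04 [ 0.122 -0.184] 1.6
-0.0 [ 0.128 -0.185] 1.64
-0.01 [ 0.129 -0.185] 1.65
-0.02 [ 0.131 -0.185] 1.66
```

```bash
python3 -m creep '[{"dx":-0.025,"dy":0.03,"dz":0,"roll":0,"claw":255},{"dx":-0.05,"dy":0.065,"dz":0,"roll":0,"claw":255},{"dx":-0.055,"dy":0.097,"dz":0,"roll":0,"claw":255},{"dx":-0.055,"dy":0.097,"dz":0,"roll":0,"claw":255},{"dx":-0.055,"dy":0.097,"dz":-0.04,"roll":0,"claw":255},{"dx":-0.055,"dy":0.097,"dz":-0.08,"roll":0,"claw":255},{"dx":-0.055,"dy":0.097,"dz":-0.12,"roll":0,"claw":255},{"dx":-0.055,"dy":0.097,"dz":-0.157,"roll":0,"claw":255},{"dx":-0.055,"dy":0.097,"dz":-0.157,"roll":0,"claw":255},{"dx":-0.055,"dy":0.097,"dz":-0.157,"roll":0,"claw":255}]'
```

```text
time: 20.15
ee_pos: [550.7, 283.0, 167.2]
ee_rot: [2.216, -2.226, 0.001]
contact_force: [1.3, 0.2, 0.2]
finger_gap: -0.1
finger_force: 0.0
```

```bash
python3 -m creep '[{"dx":0,"dy":-0.003,"dz":0,"roll":0,"claw":255},{"dx":0,"dy":-0.006,"dz":0,"roll":0,"claw":255},{"dx":0,"dy":-0.008,"dz":0,"roll":0,"claw":255},{"dx":0,"dy":-0.010,"dz":0,"roll":0,"claw":255},{"dx":-0.001,"dy":-0.012,"dz":0,"roll":0,"claw":255},{"dx":-0.001,"dy":-0.014,"dz":0,"roll":0.01,"claw":255},{"dx":-0.001,"dy":-0.016,"dz":0,"roll":0.02,"claw":255},{"dx":-0.002,"dy":-0.019,"dz":0,"roll":0.035,"claw":255},{"dx":-0.002,"dy":-0.022,"dz":0,"roll":0.06,"claw":255},{"dx":-0.002,"dy":-0.025,"dz":0,"roll":0.08,"claw":255},{"dx":-0.003,"dy":-0.028,"dz":0,"roll":0.1,"claw":255},{"dx":-0.003,"dy":-0.031,"dz":0,"roll":0.12,"claw":255},{"dx":-0.003,"dy":-0.034,"dz":0,"roll":0.14,"claw":255},{"dx":-0.003,"dy":-0.037,"dz":0,"roll":0.16,"claw":255},{"dx":-0.003,"dy":-0.040,"dz":0,"roll":0.18,"claw":255},{"dx":-0.003,"dy":-0.043,"dz":0,"roll":0.2,"claw":255},{"dx":-0.003,"dy":-0.046,"dz":0,"roll":0.22,"claw":255},{"dx":-0.003,"dy":-0.048,"dz":0,"roll":0.24,"claw":255},{"dx":-0.003,"dy":-0.049,"dz":0,"roll":0.245,"claw":255},{"dx":-0.003,"dy":-0.049,"dz":0,"roll":0.245,"claw":255}]'
python3 - <<'E'
from h import *
np.set_printoptions(precision=1,suppress=True)
s=get_image("scene");np.savez("pics/scene5.npz",**s);w=get_image("wrist");np.savez("pics/w11.npz",**w)
for t in(1.36,1.4,1.44):
    P=door(t,85,60);print(t,P,"top",proj(w,(*P,189)),"ball",proj(w,(*P,69)),"scene top",proj(s,(*P,189)))
c=cv2.cvtColor(w["img"],cv2.COLOR_RGB2HSV)
m=((c[...,0]>8)&(c[...,0]<20)&(c[...,2]>115)&(c[...,1]>110)).astype(np.uint8);m=cv2.morphologyEx(m,cv2.MORPH_OPEN,np.ones((3,3)))
n,l,st,ce=cv2.connectedComponentsWithStats(m)
for i in range(1,n):
    if st[i,4]>60: print(st[i],ce[i],onz(w,ce[i],189))
E
```

```text
time: 22.15
ee_pos: [547.5, 234.5, 166.4]
ee_rot: [2.473, -1.938, 0.0]
contact_force: [-0.4, 0.4, 0.2]
finger_gap: 0.0
finger_force: 0.0
1.36 [626.9 164.5] top [61.3 68.3] ball [176.8  81.6] scene top [343.5 182.3]
1.4 [623.8 167.3] top [72.  81.4] ball [181.3  87.7] scene top [342.5 181.3]
1.44 [620.8 170.2] top [82.1 94.7] ball [185.5  94. ] scene top [341.5 180.3]
[    0     0   104   150 13259] [50.1 69.9] [629.9 165.7 189. ]
[231  71   8  23 130] [234.5  81.7] [579.5 156.5 189. ]
[226  99  11  15  86] [231.  106.4] [579.2 163.2 189. ]
[152 173  16   8  91] [159.3 176.5] [596.3 188.5 189. ]
[    0   297   537    36 17136] [265.2 314.6] [554.  228.2 189. ]
```

```bash
python3 - <<'E'
from h import *
np.set_printoptions(precision=1,suppress=True)
w=ld("w11")
c=cv2.cvtColor(w["img"],cv2.COLOR_RGB2HSV)
m=((c[...,0]>8)&(c[...,0]<20)&(c[...,2]>115)&(c[...,1]>110)).astype(np.uint8);m=cv2.morphologyEx(m,cv2.MORPH_OPEN,np.ones((3,3)))
for x in(60,120,180,420,480):
    y=np.where(m[280:340,x])[0]; print(x,y.min()+280,y.max()+280) if len(y) else 0
for t in(1.32,1.4,1.48,1.64):
    for r in(75,200): print(t,r,proj(w,(*door(t,r,0),208)),proj(w,(*door(t,r,-12),208)))
q=ld("w11")["img"][40:220,100:260]
# egg pixels: brown saturated, coarse print
h=cv2.cvtColor(q,cv2.COLOR_RGB2HSV);e=((h[...,0]<14)&(h[...,1]>110)).astype(np.uint8);e=cv2.resize(e*255,(54,36),interpolation=cv2.INTER_AREA)
for row in e: print("".join("#" if v>120 else "." for v in row))
E
```

```text
60 298 330
120 298 330
180 298 330
420 300 331
480 300 331
1.32 75 [ 26.5 285.4] [ 37.7 322.3]
1.32 200 [481.  265.8] [475.6 304.2]
1.4 75 [ 31.4 304.2] [ 38.9 339.9]
1.4 200 [471.6 316.4] [463.5 351.3]
1.48 75 [ 34.3 322.3] [ 38.3 356.5]
1.48 200 [458.9 362.2] [448.5 393.8]
1.64 75 [ 35.  356.1] [ 32.5 387.1]
1.64 200 [425.2 441. ] [411.3 466.8]
......................................................
......................................................
.............#........................................
......................................................
......................................................
......................................................
......................................................
......................................................
..................#.#.................................
................#..#..................................
...........#..#....#....#.............................
......................................................
..............#......#.......#........................
............#...###.#...............
[... 528 characters left out ...]
........................................
......................................................
......................................................
......................................................
......................................................
......................................................
......................................................
......................................................
......................................................
......................................................
......................................................
......................................................
......................................................
```

```bash
python3 - <<'E'
from h import *
np.set_printoptions(precision=1,suppress=True)
w=ld("w11");print(proj(w,(695,200,208)),proj(w,(700,100,208)))
i=cv2.GaussianBlur(w["img"],(5,5),0);h=cv2.cvtColor(i,cv2.COLOR_RGB2HSV)
for y in range(30,180,10): print(y," ".join("%d/%d/%d"%tuple(h[y,x]) for x in range(20,260,16)))
E
```

```text
[-275.5  143.7] [-454.6 -484.5]
30 17/121/135 18/123/131 18/120/134 18/120/132 18/119/133 18/121/131 26/13/157 26/11/190 30/12/155 15/161/95 15/158/92 15/162/113 25/10/154 30/11/162 30/11/161
40 18/119/135 18/120/136 18/121/135 18/122/134 18/122/134 18/120/132 26/12/151 30/11/158 15/165/85 15/165/93 14/159/98 15/159/96 15/163/114 30/11/158 25/10/157
50 18/120/136 18/121/143 18/120/136 18/119/133 18/120/134 18/120/132 26/11/156 18/23/131 14/160/86 15/162/99 14/164/104 14/160/99 15/157/83 15/85/108 30/11/158
60 17/119/137 18/119/144 18/121/137 17/120/132 14/159/74 15/157/73 19/26/135 15/169/71 14/165/85 14/160/97 14/162/99 15/160/105 15/162/96 15/161/117 30/10/156
70 18/121/137 18/121/145 18/117/137 15/161/166 14/163/169 14/161/76 15/160/70 14/157/70 15/169/65 14/162/71 15/161/98 14/159/96 15/161/98 15/162/101 26/11/161
80 18/121/137 18/121/145 15/159/144 14/161/158 14/160/169 14/166/77 15/166/63 14/165/65 15/161/65 14/155/66 14/161/87 15/162/93 14/158/89 14/157/73 30/11/159
90 18/122/138 18/119/146 15/150/148 15/163/149 14/163/160 14/161/130 14/163/64 14/165/62 14/163/61 15/169/59 14/
[... 610 characters left out ...]
/153 30/11/156 14/164/53 15/163/58 14/161/54 14/159/111 26/12/155 30/10/160
140 18/120/83 18/121/93 18/120/138 18/120/138 18/120/140 18/122/75 26/12/155 26/12/151 30/10/153 30/10/159 15/164/109 14/163/105 30/10/155 30/12/154 30/10/154
150 17/118/82 18/119/88 19/119/79 18/118/82 18/123/87 18/124/72 30/10/152 26/12/150 30/10/155 26/11/156 15/164/112 14/161/111 26/11/156 26/11/163 30/10/154
160 17/121/80 18/120/83 18/121/80 17/117/76 18/122/71 18/119/73 34/12/148 26/11/159 26/11/157 30/12/154 15/149/116 15/162/110 30/10/156 26/11/162 30/11/162
170 18/121/78 18/121/76 18/126/71 18/122/71 19/52/117 18/117/89 18/120/89 18/116/88 18/117/89 15/164/67 14/162/85 14/155/87 15/154/68 14/159/64 17/120/89
```

```bash
cat >> h.py <<'E'
def eggtop(w):
    h=cv2.cvtColor(cv2.GaussianBlur(w["img"],(3,3),0),cv2.COLOR_RGB2HSV)
    m=((h[...,1]>142)&(h[...,0]<17)&(h[...,2]>135)).astype(np.uint8);m=cv2.morphologyEx(m,cv2.MORPH_OPEN,np.ones((5,5)))
    n,l,st,ce=cv2.connectedComponentsWithStats(m)
    return [(st[i],np.round(ce[i],1),np.round(onz(w,ce[i],189),1)) for i in range(1,n) if st[i,4]>60]
E
python3 - <<'E'
from h import *
for n in("w10","w11"): print(n,eggtop(ld(n)))
w=ld("w11");print([ (t,door(t,85,60)) for t in(1.36,1.38,1.42)])
h=cv2.cvtColor(w["img"],cv2.COLOR_RGB2HSV);m=((h[...,1]>140)&(h[...,0]<17)).astype(np.uint8);m=cv2.morphologyEx(m,cv2.MORPH_OPEN,np.ones((5,5)))
for y in(40,50,60,70,130):
    x=np.where(m[y,100:260])[0]+100;print(y,x.min(),x.max())
for x in(170,187,200,215):
    y=np.where(m[:135,x])[0];print("x",x,y.min(),y.max())
E
```

```text
w10 []
w11 [(array([  51,   63,   49,   52, 1962], dtype=int32), array([75.2, 88.3]), array([622.8, 168.9, 189. ]))]
[(1.36, array([626.89144296, 164.51723946])), (1.38, array([625.32341445, 165.88513648])), (1.42, array([622.27098269, 168.71362568]))]
40 148 217
50 144 227
60 136 233
70 100 237
130 204 217
x 170 27 73
x 187 26 134
x 200 30 134
x 215 38 132
```

The egg is still upright, with its top within 4 mm of expected. Continuing.

```bash
python3 -m creep '[{"dx":0.0005,"dy":-0.003,"dz":0,"roll":0.018,"claw":255},{"dx":0.001,"dy":-0.006,"dz":0,"roll":0.04,"claw":255},{"dx":0.002,"dy":-0.011,"dz":0,"roll":0.075,"claw":255},{"dx":0.003,"dy":-0.017,"dz":0,"roll":0.115,"claw":255},{"dx":0.004,"dy":-0.023,"dz":0,"roll":0.155,"claw":255},{"dx":0.005,"dy":-0.028,"dz":0,"roll":0.195,"claw":255},{"dx":0.007,"dy":-0.034,"dz":0,"roll":0.235,"claw":255},{"dx":0.009,"dy":-0.039,"dz":0,"roll":0.275,"claw":255},{"dx":0.011,"dy":-0.045,"dz":0,"roll":0.315,"claw":255},{"dx":0.013,"dy":-0.050,"dz":0,"roll":0.355,"claw":255},{"dx":0.016,"dy":-0.056,"dz":0,"roll":0.395,"claw":255},{"dx":0.018,"dy":-0.061,"dz":0,"roll":0.435,"claw":255},{"dx":0.021,"dy":-0.066,"dz":0,"roll":0.475,"claw":255},{"dx":0.024,"dy":-0.071,"dz":0,"roll":0.515,"claw":255},{"dx":0.028,"dy":-0.076,"dz":0,"roll":0.555,"claw":255},{"dx":0.031,"dy":-0.080,"dz":0,"roll":0.595,"claw":255},{"dx":0.035,"dy":-0.085,"dz":0,"roll":0.635,"claw":255},{"dx":0.037,"dy":-0.087,"dz":0,"roll":0.655,"claw":255},{"dx":0.039,"dy":-0.089,"dz":0,"roll":0.675,"claw":255},{"dx":0.039,"dy":-0.089,"dz":0,"roll":0.675,"claw":255}]'
python3 - <<'E'
from h import *
w=get_image("wrist");np.savez("pics/w12.npz",**w);print(observe()["contact_force"],eggtop(w))
for t in(.68,.72,.76): P=door(t,85,60);print(t,P,proj(w,(*P,189)),proj(w,(*P,69)))
E
```

```text
time: 24.25
ee_pos: [586.6, 145.4, 166.4]
ee_rot: [2.975, -1.01, 0.001]
contact_force: [-1.1, -0.2, -0.5]
finger_gap: 0.0
finger_force: 0.0
[-0.66057547  0.1127047   0.56117056] [(array([  55,   65,   49,   51, 1947], dtype=int32), array([79.1, 89.9]), array([685.9, 140.8, 189. ]))]
0.68 [691.65611864 139.59561385] [66.7774139  69.71723269] [179.32336747  82.30076315]
0.72 [687.49932728 139.79253119] [77.47880673 82.79394036] [183.81708507  88.41428134]
0.76 [683.35373551 140.15551833] [87.5224914 95.9397965] [188.04647914  94.62984093]
```

```bash
python3 -m creep '[{"dx":0.002,"dy":-0.0025,"dz":0,"roll":0.02,"claw":255},{"dx":0.004,"dy":-0.005,"dz":0,"roll":0.04,"claw":255},{"dx":0.008,"dy":-0.009,"dz":0,"roll":0.08,"claw":255},{"dx":0.012,"dy":-0.012,"dz":0,"roll":0.12,"claw":255},{"dx":0.017,"dy":-0.016,"dz":0,"roll":0.16,"claw":255},{"dx":0.0195,"dy":-0.018,"dz":0,"roll":0.18,"claw":255},{"dx":0.022,"dy":-0.020,"dz":0,"roll":0.2,"claw":255},{"dx":0.0245,"dy":-0.0215,"dz":0,"roll":0.22,"claw":255},{"dx":0.027,"dy":-0.023,"dz":0,"roll":0.24,"claw":255},{"dx":0.029,"dy":-0.0245,"dz":0,"roll":0.26,"claw":255},{"dx":0.031,"dy":-0.026,"dz":0,"roll":0.28,"claw":255},{"dx":0.034,"dy":-0.0275,"dz":0,"roll":0.3,"claw":255},{"dx":0.037,"dy":-0.029,"dz":0,"roll":0.32,"claw":255},{"dx":0.0395,"dy":-0.0305,"dz":0,"roll":0.34,"claw":255}]'
python3 - <<'E'
from h import *
w=get_image("wrist");np.savez("pics/w13.npz",**w);print(observe()["contact_force"],eggtop(w))
for t in(.36,.4): P=door(t,85,60);print(t,P,proj(w,(*P,189)),proj(w,(*P,69)))
E
```

```text
time: 25.7
ee_pos: [625.2, 115.6, 165.7]
ee_rot: [3.103, -0.489, -0.003]
contact_force: [-0.6, 0.8, -1.4]
finger_gap: 0.5
finger_force: 0.0
[ 0.66180425 -0.81544827  0.10678841] []
0.36 [724.51678913 143.98076305] [72.55533798 74.77590573] [182.16503411  84.21603172]
0.4 [720.50907194 142.8600964 ] [83.02631064 88.05536727] [186.54073422  90.42705907]
```

```bash
python3 -m creep '[{"dx":0.0025,"dy":-0.0015,"dz":0,"roll":0.02,"claw":255},{"dx":0.005,"dy":-0.0025,"dz":0,"roll":0.04,"claw":255},{"dx":0.0075,"dy":-0.0035,"dz":0,"roll":0.06,"claw":255},{"dx":0.010,"dy":-0.005,"dz":0,"roll":0.08,"claw":255}]'
python3 -m creep '[{"dx":0.0025,"dy":-0.0015,"dz":0,"roll":0.02,"claw":255},{"dx":0.0055,"dy":-0.0025,"dz":0,"roll":0.04,"claw":255},{"dx":0.0085,"dy":-0.0035,"dz":0,"roll":0.06,"claw":255}]'
python3 -m creep '[{"dx":0.0025,"dy":-0.001,"dz":0,"roll":0.02,"claw":255},{"dx":0.005,"dy":-0.002,"dz":0,"roll":0.04,"claw":255}]'
```

```text
time: 26.15
ee_pos: [636.4, 110.3, 166.5]
ee_rot: [-3.12, 0.364, -0.001]
contact_force: [-0.0, 0.9, -0.5]
finger_gap: -0.1
finger_force: 0.0
time: 26.45
ee_pos: [644.7, 106.6, 166.4]
ee_rot: [3.13, -0.271, 0.0]
contact_force: [-1.3, -0.4, 0.2]
finger_gap: -0.1
finger_force: 0.0
time: 26.65
ee_pos: [649.7, 104.8, 166.3]
ee_rot: [-3.135, 0.208, -0.0]
contact_force: [-0.5, 1.0, 0.3]
finger_gap: -0.0
finger_force: 0.0
```

```bash
python3 -m creep '[{"dx":0.003,"dy":-0.0005,"dz":0,"roll":0.02,"claw":255},{"dx":0.006,"dy":-0.001,"dz":0,"roll":0.04,"claw":255},{"dx":0.009,"dy":-0.002,"dz":0,"roll":0.06,"claw":255},{"dx":0.012,"dy":-0.003,"dz":0,"roll":0.08,"claw":255},{"dx":0.0145,"dy":-0.0035,"dz":0,"roll":0.1,"claw":255},{"dx":0.017,"dy":-0.004,"dz":0,"roll":0.12,"claw":255},{"dx":0.0185,"dy":-0.0043,"dz":0,"roll":0.13,"claw":255},{"dx":0.020,"dy":-0.0045,"dz":0,"roll":0.14,"claw":255},{"dx":0.0215,"dy":-0.0048,"dz":0,"roll":0.15,"claw":255},{"dx":0.023,"dy":-0.005,"dz":0,"roll":0.16,"claw":255}]'
python3 -m creep '[{"dx":0.0015,"dy":0,"dz":0,"roll":0.01,"claw":255},{"dx":0.003,"dy":0,"dz":0,"roll":0.02,"claw":255},{"dx":0.0045,"dy":0,"dz":0,"roll":0.03,"claw":255}]'
```

```text
time: 27.65
ee_pos: [672.4, 99.8, 166.3]
ee_rot: [3.141, 0.042, -0.0]
contact_force: [-0.8, -0.3, 0.6]
finger_gap: -0.2
finger_force: 0.0
time: 27.95
ee_pos: [674.4, 99.2, 165.9]
ee_rot: [-3.14, -0.087, 0.01]
contact_force: [-15.2, -1.1, 7.3]
finger_gap: 0.0
finger_force: 0.0
```

```bash
python3 -m creep '[{"dx":0.0005,"dy":0,"dz":0,"roll":0,"claw":255},{"dx":0.0005,"dy":0,"dz":0,"roll":0,"claw":255}]'
python3 -m creep '[{"dx":-0.005,"dy":0,"dz":0,"roll":0,"claw":255},{"dx":-0.02,"dy":0,"dz":0,"roll":0,"claw":255},{"dx":-0.05,"dy":0,"dz":0.03,"roll":0,"claw":255},{"dx":-0.09,"dy":0,"dz":0.06,"roll":0,"claw":255},{"dx":-0.09,"dy":0,"dz":0.10,"roll":0,"claw":255},{"dx":-0.09,"dy":0,"dz":0.14,"roll":0,"claw":255},{"dx":-0.09,"dy":0,"dz":0.14,"roll":0,"claw":255}]'
python3 - <<'E'
from h import *
np.set_printoptions(precision=1,suppress=True)
w=get_image("wrist");np.savez("pics/w14.npz",**w);np.savez("pics/scene6.npz",**get_image("scene"));np.savez("pics/side6.npz",**get_image("side"))
for t in(0,.03): print(t,proj(w,(*door(t,219,-12),208)),proj(w,(*door(t,219,0),208)),proj(w,(*door(t,60,-12),208)),proj(w,(*door(t,60,0),208)),"knob",proj(w,(*door(t,185,-40),176)))
g=cv2.cvtColor(cv2.GaussianBlur(w["img"],(3,3),0),cv2.COLOR_RGB2GRAY)
# vertical profiles across the door top
for r in(60,140,205):
    a=proj(w,(*door(0,r,-12),208)).astype(int);print(r,a,g[a[1]-40:a[1]+25,a[0]].tolist())
E
```

```text
time: 28.15
ee_pos: [674.4, 99.2, 165.9]
ee_rot: [-3.14, -0.085, 0.011]
contact_force: [-11.8, -0.8, 5.0]
finger_gap: -0.4
finger_force: 0.0
time: 28.85
ee_pos: [590.3, 99.5, 311.9]
ee_rot: [-3.138, -0.088, -0.016]
contact_force: [0.8, -0.2, -0.1]
finger_gap: -0.3
finger_force: 0.0
0 [414.   68.8] [416.7  47.1] [150.2  63.8] [148.4  42. ] knob [345.2 113.6]
0.03 [411.8  80.4] [415.  59.] [149.8  67. ] [148.6  45.3] knob [342.8 121.6]
60 [150  63] [122, 122, 122, 123, 125, 124, 122, 122, 121, 121, 120, 119, 119, 121, 123, 122, 118, 109, 93, 73, 66, 81, 100, 109, 111, 111, 110, 110, 109, 107, 106, 105, 104, 104, 103, 104, 106, 107, 103, 95, 81, 59, 37, 31, 33, 35, 36, 37, 37, 34, 32, 32, 31, 37, 69, 114, 140, 141, 137, 135, 135, 137, 140, 141, 140]
140 [283  66] [120, 120, 119, 117, 117, 118, 118, 117, 115, 113, 112, 113, 113, 113, 112, 108, 99, 83, 66, 69, 88, 101, 109, 112, 110, 109, 109, 109, 109, 110, 109, 111, 113, 113, 114, 114, 113, 111, 103, 86, 60, 38, 32, 35, 35, 33, 32, 34, 34, 34, 34, 34, 35, 37, 49, 77, 98, 101, 97, 95, 95, 95, 95, 96, 96]
205 [390  68] [119, 119, 120, 119, 120, 120, 120, 119, 117, 117, 117, 116, 115, 114, 112, 106, 94, 74, 60, 71, 94, 105, 108, 108, 108, 109, 110, 109, 109, 110, 111, 112, 113, 113, 114, 113, 109, 101, 89, 68, 44, 31, 28, 33, 54, 80, 92, 92, 89, 88, 89, 88, 88, 90, 92, 94, 95, 94, 93, 93, 91, 89, 87, 87, 88]
```

```bash
python3 - <<'E'
from h import *
np.set_printoptions(precision=1,suppress=True)
for n,t in(("w12",.72),("w13",.38)):
    w=ld(n);h=cv2.cvtColor(cv2.GaussianBlur(w["img"],(3,3),0),cv2.COLOR_RGB2HSV);m=((h[...,1]>140)&(h[...,0]<17)).astype(np.uint8);m=cv2.morphologyEx(m,cv2.MORPH_OPEN,np.ones((5,5)))
    k,l,st,ce=cv2.connectedComponentsWithStats(m)
    print(n,[(st[i],ce[i]) for i in range(1,k) if st[i,4]>80])
    P=door(t,85,60);print(proj(w,(*P,189)),proj(w,(*P,69)),proj(w,(703,24,208)),proj(w,(694.5,243,208)))
# bystanders before/after in the scene view
a=ld("scene0")["img"].astype(int);b=ld("scene6")["img"].astype(int)
for k,(x,y) in {"dark":(372,318),"orange":(346,368),"tape":(278,131),"scissors":(338,128)}.items(): print(k,abs(a-b)[y-18:y+18,x-18:x+18].mean())
E
```

```text
w12 [(array([   55,    26,   187,   157, 15748], dtype=int32), array([164. ,  94.3])), (array([394, 333,  22,  14, 231], dtype=int32), array([406.1, 338.2]))]
[77.5 82.8] [183.8  88.4] [ 441.5 -473.9] [-229.1  297.8]
w13 [(array([ 153,  127,   81,   55, 2084], dtype=int32), array([194.2, 163.2])), (array([401, 335,  16,  13, 161], dtype=int32), array([409.6, 340.4])), (array([381, 381,  14,  11,  93], dtype=int32), array([387.5, 385.9]))]
[77.9 81.4] [184.4  87.3] [579.2 -12.5] [-231.2  298.7]
dark 12.66358024691358
orange 16.714506172839506
tape 19.78935185185185
scissors 77.00308641975309
```

```bash
python3 -c "
from plant import *
print(hand_in())"
```

```text
the job is handed in; nothing more can be done
None
```

I handed the job in at about 29 s: the door is fully shut and the egg was upright in its ring when last fully in view (door about 0.7 rad from shut; the roof then hid it). The arm never went near the spools, scissors or tape case, but the before/after picture check on them was inconclusive.

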